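# Seat the zinc plate with the spring clip and swing the clip clear

### The job

On the holding stage in the tray, swing the spring clip by its thumb post round its pivot screw onto the near edge of the zinc plate, so that it pushes the plate flush against the fence and grips it firmly but gently (about 10 N on the edge), and let go so that the clip holds the plate by itself for a second. Then take the post again and swing the clip well clear, back to about where it was parked, leaving the plate flush against the fence. Touch nothing but the clip and leave the other parts where they are.

Things in the scene. Friction and masses are not known exactly. Their poses are not given: they have to be found in the camera images.
- stage: fixed steel holding stage, in its own frame: base x -60 to +90, y -95 to +95 mm, 12 mm thick, top 16 mm above the table; origin on its underside. Fence 10 mm high, 90 mm long, its face (looking to -x) at x = +40. Turned up to 0.4 rad about the vertical. The post's resistance rises above its free-swing level by 0.56 N for each 1 N of the clip on the plate
- plate: loose pitted zinc plate 40 (x) x 76 (y) x 8 mm, 120 to 240 g; origin at the centre of its underside. Starts 4 to 10 mm short of the fence, slightly askew; flush, its centre is at x = +20 mm in the stage's frame, axes as the stage's. The clip bears on its near (-x) edge; sliding it takes 1 to 2 N; more than 18 N bruises it, 5 N or more holds it
- clip_pivot (a point): the clip's pivot screw axis (vertical), on the stage's top face at x = -15, y = -70 mm in the stage's frame
- clip_post (a point): thumb post at the lever's end: upright steel pin 10 mm across, 125 mm from the pivot. This point is on its axis, 49 mm above the table; its top is at 56, the lever's top at 27 mm. Pinch it from above, fingers closing along the swing; keep fingertips above 28 mm to clear lever, plate (top 24) and fence (top 26)
- clip (a joint): swing of the clip's lever in rad: 0 parked (swung away from the plate, to the stage's -x side), growing clockwise from above towards the plate, end of travel 1.06. It starts at 0 to 0.22. At 0.85 the post is at x = -25, y = +55 mm in the stage's frame. The pivot is tight: the post needs about 7 N to move either way, and the lever stays where it is left
- clip_leaf: the clip's spring leaf, carried by the lever; origin on the pivot. Its nose, 70 mm out, has a brass set screw that bears on the plate. How far that stands out varies by 10 mm and is not told: the angle that pinches plate to fence lies between 0.78 and 0.93 rad and must be felt. From there the force on the plate grows about 6 N per mm at the nose (1.8 mm at the post)
- orifice: bystander: brass flow orifice, flat ring 52 mm across, 10 mm high; origin at the centre of its underside
- piston: bystander: ground steel piston, 30 mm across, 42 mm high, standing; origin at the centre of its underside
- rack: bystander: hardened steel rack gear piece, 90 x 20 x 14 mm, lying flat; origin at the centre of its underside
- bush: bystander: brass flanged bush, 36 mm across, 28 mm high; origin at the centre of its underside
- plug: bystander: steel hexagon plug, 32 mm across, 27 mm high; origin at the centre of its underside
- spacer: bystander: aluminium spacer ring, 40 mm across, 14 mm high; origin at the centre of its underside
- seal: bystander: white ceramic seal ring, 28 mm across, 7 mm high, lying on the stage behind the fence; origin at the centre of its underside
Not all that is in view belongs to the job. What is shaped like the plate but black, green or orange is not meant.

How it is judged:
On the way:
1. the clip, let go by the fingers, holds the plate flush against the fence with at least 5 N (contact force between clip_leaf and plate above 5 N and contact force between the fingers and anything else below 0.3 N and x of plate in the frame of stage above 0.0185 m and angle between the x axis of plate and the x axis of stage, either way round below 0.03 rad), for 0.5 s.
At the end, for the whole second after the job is handed in: the clip is swung clear (joint below 0.40 rad), and the plate lies flat and at rest on the stage, flush against the fence (within 1.5 mm and 0.03 rad), with nothing touching the clip or the plate (value of joint clip below 0.4 rad and contact force between clip_leaf and plate below 0.1 N and x of plate in the frame of stage above 0.0185 m and angle between the x axis of plate and the x axis of stage, either way round below 0.03 rad and linear speed of plate below 0.01 m/s and angle between plate's own z axis and vertical below 0.05 rad and z of plate in the frame of stage below 0.014 m).
It fails at once if the clip presses on the plate with more than 18 N (contact force between clip_leaf and plate above 18 N).
It fails at once if the robot touches the plate (contact force between any of the fingers, the arm and plate above 0.5 N).
It fails at once if another part is moved by more than 10 mm (distance of any of orifice, piston, rack, bush, plug, spacer, seal from where it was at the start of the episode above 0.01 m).
It also fails if it takes over 64 s, if anything falls off the work surface, if the arm or the gripper's body presses on something with over 40 N, if the wrist force passes 120 N, or if a joint passes its speed limit or range.

### The arm

A 6-joint arm with a two-finger parallel gripper is mounted at the origin on the work surface. World frame = base frame: x ahead of the robot, y to its left, z up, the work surface at z = 0. Lengths are in m, angles in rad, forces in N, time in s.
With the tool pointing down it reaches from about 0.35 to 0.975 m from the base axis. Payload 4.9 kg.
Tool frame: the origin (TCP) lies at the very end of the fingers, on their centre line; the grasp point (between the pads) lies 19 mm behind it; z points along the fingers, y is the line along which they close (so a half turn about z gives the same grasp; the last joint's range is limited). The gripper opens to 85 mm and grips with 20 to 120 N. Pads are 22 mm wide; open, the fingers measure 114 mm over their backs; the gripper's body (76 mm by 85 mm) begins 54 mm behind the grasp point. The pads swing forward as they close: fully open they stand 13 mm farther back than shut.
Start: joints at [-1.375, 0.053, 1.613, -0, 1.476, -0.119], TCP at [0.194, -0.594, 0.231] pointing down, gripper open.
Joint ranges: [-3.01, 3.01], [-1.01, 2.22], [0.06, 2.58], [-1.02, 4.17], [0.09, 2.62], [-3.14, 3.14]. Speed limits (rad/s): [2.57, 2.57, 3.14, 3.14, 3.14, 3.14].

### API

Orientations are given as a rotation vector (axis times angle).
In Python, from station import ctrl, imaging gives the robot as it stands.
- The arm moves only by the tool play_rows, never from a script. Its argument "series" is a list of rows, each a list of 3 entries, a list of its own where there are three numbers: the opening, from 0 (shut) to 1 (fully open), then the shift along the tool's x, y, z each as a share of 0.05 m, from -1 to 1, then the turn, a rotation vector about the tool's x, y, z each as a share of 8 degrees, from -1 to 1. In form: [[grip, [dx, dy, dz], [ax, ay, az]], ...]. A call has 1 to 8 rows; each row shifts and turns the commanded pose from where the row before left it, along the tool's axes as they then stand; what a row does not reach is not made up. A row lasts 1/8 s, in which the tool goes at most 62.5 mm and 10.7 degrees, less where a joint would pass 70% of its speed; a pose out of reach is approached as far as the arm can. A call with a number of a shift or a turn outside -1 to 1 is refused whole. A call with a gripper value outside its range is refused whole. The fingers move at their own pace and stop on an object; "force" is the grip in N (left out, the last holds). Time passes only in rows, so rows that do not move let the fingers close. It gives the time, the measured TCP pose, the force, the opening and the grip force at its end, in the units of the state.
- ctrl.get_obs(): the state, without advancing time (a new reading comes with each control period).
- imaging.get_image(name): name is "side" or "top"; returns a dict with "color" (384x512x3 uint8, blue, green, red), "fx", "fy", "cx", "cy" (pixels), "extrinsics" (4x4, takes a point from world to camera coordinates). Camera axes: x right, y down, z forward; pixel columns grow to the right and rows downward; lengths in m; the calibration is good to about 2 mm. A picture is of the moment at which its call begins. There is no depth.
- ctrl.finish_job(): hands the job in; it is judged then, once.
The state is a dict: "t": time; "q": joint angles; "dq": joint speeds; "effort": joint torques, N m; "tool_pos": TCP position; "tool_rot": TCP orientation; "contact_force": force on the tool from outside, world axes, zero at the start; "wrist_torque": the same for the moment, N m; "opening": finger opening in m; "grip_force": force on a finger pad.
Only numpy, scipy, OpenCV 4.12 (cv2) and the standard library are available. Lean on these libraries where they do the work, as an engineer would, in place of code of your own. Each camera call takes 0.05 s, during which the arm holds its last target. There are 200 camera calls.

## Working session

There is one attempt and no reset: what is moved stays moved. The work goes in short steps, Python scripts to look and compute and a tool call to move; the robot and the scene stay as the last step left them, time stands still between calls to the robot, and variables do not carry over. Pictures are saved under pics/ and viewed, at most 10 in all, crops included, and the job is handed in when it is done.

Besides the shell and the picture viewer there is one more tool, called as name(argument=value, ...), one argument or row to a line, values as JSON. play_rows: Moves the arm, as the interface text tells. Shift numbers are shares of 0.05 m and turn numbers shares of 8 degrees, none past 1 either way. Its arguments: {"type":"object","properties":{"series":{"type":"array"},"force":{"type":"number"}},"required":["series"]}

```bash
mkdir -p pics; ls
python3 - <<'E'
from station import ctrl, imaging
import cv2,numpy as np
for n in("top","side"):
    d=imaging.get_image(n);cv2.imwrite(f"pics/{n}0.png",d["color"])
    np.savez(f"{n}0.npz",**d)
    print(n,d["fx"],d["cx"],d["cy"],np.round(d["extrinsics"],4).tolist())
a=cv2.imread("pics/top0.png");b=cv2.imread("pics/side0.png")
o=ctrl.get_obs();print({k:np.round(v,3).tolist() for k,v in o.items()})
E
```

```text
pics
top 373.39590681817043 258.341176604575 189.6244201283888 [[-0.0815, -0.9967, -0.0009, -0.0593], [-0.9758, 0.08, -0.2035, 0.5366], [0.2029, -0.0157, -0.9791, 0.8753], [0.0, 0.0, 0.0, 1.0]]
side 378.98424703877185 249.24932430686096 193.49760419311633 [[-0.9956, -0.0918, -0.0209, 0.5119], [-0.0291, 0.5117, -0.8587, 0.1291], [0.0895, -0.8542, -0.5121, 1.053], [0.0, 0.0, 0.0, 1.0]]
{'t': 0.1, 'q': [-1.375, 0.053, 1.614, -0.0, 1.476, -0.119], 'dq': [-0.0, -0.002, -0.004, -0.0, 0.001, 0.001], 'effort': [0.001, -39.49, -37.136, -0.0, 0.004, 0.0], 'tool_pos': [0.193, -0.594, 0.23], 'tool_rot': [-3.101, -0.492, 0.0], 'contact_force': [0.057, 0.019, 0.142], 'wrist_torque': [0.035, -0.016, 0.027], 'grip_force': 0.0, 'opening': 0.085}
```

View pics/top0.png

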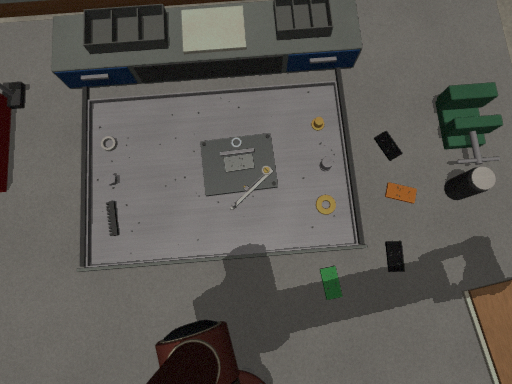

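View pics/side0.png

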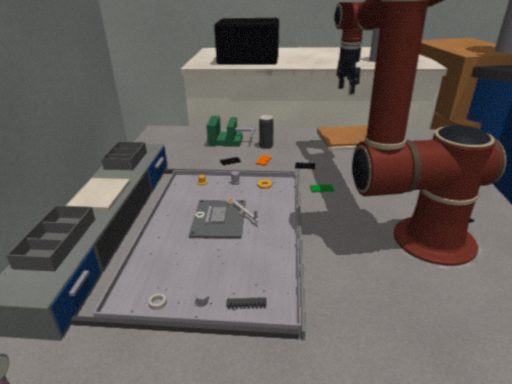

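The stage is the grey square in the top view, corners about (201,140), (270,133), (277,186) and (206,195). The zinc plate is at (239,161), just short of the fence at (237,152). The brass pivot is at (267,171) and the post end at (234,206). Plate look-alikes: black (388,146) and (395,256), orange (401,192), green (331,283). The light plate on the stage, at the fence, is the one I want, so I'll check it in a crop.

```bash
cat > h.py <<'E'
import numpy as np
def ray(d,u,v,z):
    E=np.array(d["extrinsics"]);R=E[:3,:3];c=-R.T@E[:3,3]
    r=R.T@np.array([(u-d["cx"])/d["fx"],(v-d["cy"])/d["fy"],1]);return c+r*(z-c[2])/r[2]
def proj(d,p):
    E=np.array(d["extrinsics"]);q=E[:3,:3]@p+E[:3,3];return d["cx"]+d["fx"]*q[0]/q[2],d["cy"]+d["fy"]*q[1]/q[2]
E
python3 - <<'E'
import cv2,numpy as np
from h import *
d=np.load("top0.npz");im=d["color"]
g=cv2.cvtColor(im,cv2.COLOR_BGR2GRAY)
m=((g>60)&(g<100)).astype(np.uint8); m2=np.zeros_like(m);m2[125:205,192:288]=m[125:205,192:288]
print(g[180,225],g[180,190],g[145,215])
m2=cv2.morphologyEx(m2,cv2.MORPH_CLOSE,np.ones((9,9)))
m2=cv2.morphologyEx(m2,cv2.MORPH_OPEN,np.ones((9,9)))
c=max(cv2.findContours(m2,0,2)[0],key=cv2.contourArea)
w=np.array([ray(d,*p[0],0.016)[:2] for p in c],np.float32)
r=cv2.minAreaRect(w);print(r,cv2.boxPoints(r).round(4).tolist())
a=cv2.resize(im[120:220,185:295],(770,700)[:2],interpolation=cv2.INTER_CUBIC)[:600];
a=cv2.resize(im[128:214,190:290],None,fx=6.9,fy=6.9,interpolation=cv2.INTER_CUBIC)
cv2.imwrite("pics/t1.png",a)
s=np.load("side0.npz")["color"];cv2.imwrite("pics/s1.png",cv2.resize(s[190:245,180:275],None,fx=8,fy=8,interpolation=cv2.INTER_CUBIC))
E
```

```text
85 118 80
((0.6002520322799683, -0.05601801723241806), (0.1773345172405243, 0.19343863427639008), 2.5147948265075684) [[0.5073999762535095, 0.03669999912381172], [0.5159000158309937, -0.15649999678134918], [0.6930999755859375, -0.14880000054836273], [0.6845999956130981, 0.04450000077486038]]
```

View pics/t1.png

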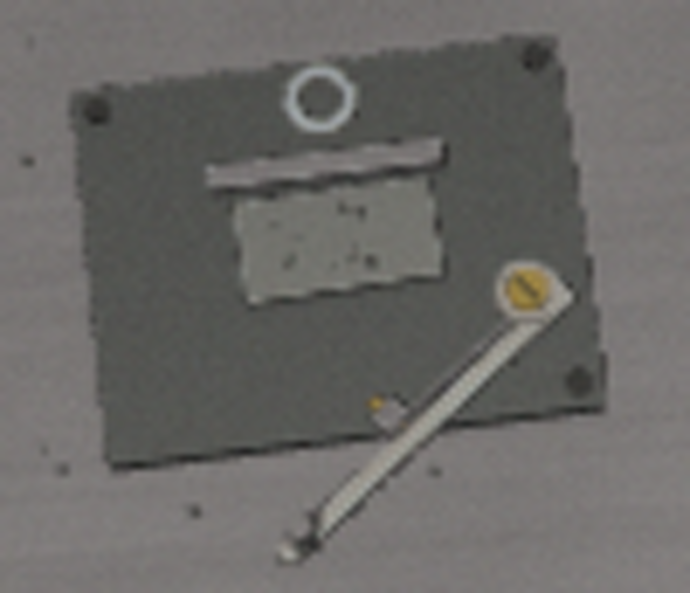

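View pics/s1.png

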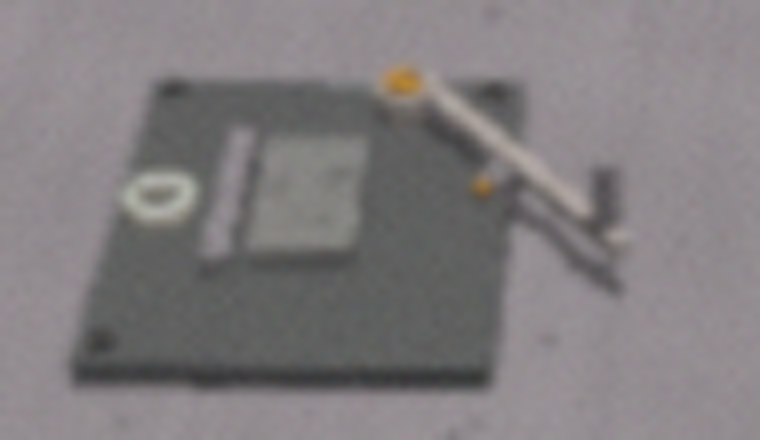

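The crops confirm the choice. The pale pitted plate lies just short of the light fence bar with the seal ring behind it. The lever runs from the brass pivot to the dark upright post, near top-crop (310,535) and side-crop (605,190). Next I fit the stage and the swing.

Run:
```python
import numpy as np
from h import *
t=np.load("top0.npz");s=np.load("side0.npz")
T=lambda u,v:(u/6.9+190-.43,v/6.9+128-.43); S=lambda u,v:(u/8+180-.44,v/8+190-.44)
loc=np.array([[90,95],[90,-95],[-60,-95],[-60,95]])/1e3
def fit(W):
    a=loc-loc.mean(0);b=W-W.mean(0)
    th=np.arctan2((a[:,0]*b[:,1]-a[:,1]*b[:,0]).sum(),(a*b).sum())
    R=np.array([[np.cos(th),-np.sin(th)],[np.sin(th),np.cos(th)]]);o=W.mean(0)-R@loc.mean(0)
    print("th",th,"o",o,"res mm",np.round((loc@R.T+o-W)*1e3,1).tolist());return th,R,o
W1=np.array([ray(t,*T(*p),.016)[:2] for p in[(72,92),(555,37),(605,406),(110,464)]])
W2=np.array([ray(s,*S(*p),.016)[:2] for p in[(75,362),(155,82),(525,82),(492,370)]])
for W in(W1,W2):
    th,R,o=fit(W)
    pv=R@[-.015,-.07]+o;print("pivot",pv)
print("pivot meas",ray(t,*T(526,288),.03),ray(s,*S(404,82),.03))
def ang(p): 
    l=R.T@(p[:2]-o)-[-.015,-.07]; return np.hypot(*l),0.85+np.arctan2(.125,-.010)*0+ (np.arctan2(l[1],l[0])*0) + (np.arctan2(l[1],l[0])-np.arctan2(.125,-.010))*-1
th,R,o=fit((W1+W2)/2)
for n,p in(("top z56",ray(t,*T(308,530),.056)),("lever end top",ray(t,*T(290,555),.027)),("side z56",ray(s,*S(605,172),.056)),("side base",ray(s,*S(602,212),.027)),("side end",ray(s,*S(625,240),.027))):print(n,p,ang(p))
for q in(0,.1,.2):
    a=np.arctan2(.125,-.010)+.85-q
    P=R@([-.015,-.07]+.1254*np.array([np.cos(a),np.sin(a)]))+o;print(q,P)
    for h in(.027,.056):
        u,v=proj(t,np.r_[P,h]);x,y=proj(s,np.r_[P,h]);print("  crop top",(u-189.57)*6.9,(v-127.57)*6.9,"side",(x-179.56)*8,(y-189.56)*8)
for n,d in(("t",t),("s",s)):
    E=d["extrinsics"];print(n,-E[:3,:3].T@E[:3,3])
```

```text
th 0.03967801681098316 o [ 0.5979874  -0.05704804] res mm [[0.8, 0.5], [1.3, -1.0], [-0.8, -1.0], [-1.3, 1.5]]
pivot [ 0.58577594 -0.12758796]
th 0.047071299186460344 o [ 0.59686963 -0.05648266] res mm [[1.2, 1.3], [-0.3, -1.1], [0.1, 0.6], [-1.0, -0.9]]
pivot [ 0.58518002 -0.12711093]
pivot meas [ 0.5871685  -0.12698035  0.03      ] [ 0.58653565 -0.12953638  0.03      ]
th 0.043389427979328175 o [ 0.59742842 -0.05676558] res mm [[1.0, 0.9], [0.5, -1.0], [-0.3, -0.2], [-1.2, 0.3]]
top z56 [ 0.49757676 -0.04049545  0.056     ] (np.float64(0.12357406117669432), np.float64(0.1818289761030768))
lever end top [ 0.49378872 -0.03172049  0.027     ] (np.float64(0.1324845092096717), np.float64(0.20885016998012895))
side z56 [ 0.49858658 -0.03081855  0.056     ] (np.float64(0.12987937220612653), np.float64(0.24032611646447533))
side base [ 0.50140218 -0.0476514   0.027     ] (np.float64(0.11584820275421485), np.float64(0.1610975573438077))
side end [ 0.49156495 -0.03005215  0.027     ] (np.float64(0.13522853378510558), np.float64(0.205518541527704))
0 [ 0.48181049 -0.05679516]
  crop top 360.2158287545751 581.5999017853937 side 656.308250135979 200.01793976325825
  crop top 356.6102118821963 569.7967391171966 side 655.9744503139091 134.6076026726364
0.1 [ 0.48937217 -0.04679807]
  crop top 331.65310017385934 563.5141320227057 side 634.1966137674076 214.41566247495916
  crop top 327.17182201109176 551.1707495478779 side 633.5640762154703 148.73415377095807
0.2 [ 0.49789411 -0.03760584]
  crop top 305.1728044570741 542.7405499988456 side 609.3386827564261 227.6843972284155
  crop top 299.88381128441813 529.7786936431303 side 608.3667483292206 161.75894920870564
t [ 0.34120351 -0.08833096  0.96610492]
s [0.41908957 0.88037367 0.66084968]
```

```bash
cat >> h.py <<'E'
from scipy.spatial.transform import Rotation as Ro
PV=np.array([.5858,-.1275]);TH=.0434;L=.1254
def lever(q): return 1.6506+.85-q+TH
def post(q,pv=PV,L=L): a=lever(q); return pv+L*np.array([np.cos(a),np.sin(a)])
def need(o,xy,z,q=None):
    R=Ro.from_rotvec(o["tool_rot"]).as_matrix()
    sh=R.T@(np.r_[xy,z]-o["tool_pos"])/.05
    yaw=None
    if q is not None:
        ty=np.arctan2(R[1,1],R[0,1]);d=lever(q)-np.pi/2-ty
        d=(d+np.pi/2)%np.pi-np.pi/2; yaw=-np.degrees(d)/8   # tool z is down
    return np.round(sh,3),yaw
E
python3 - <<'E'
from station import ctrl
from h import *
o=ctrl.get_obs();print(Ro.from_rotvec(o["tool_rot"]).as_matrix().round(3));print(post(.2),need(o,post(.2),.12,.2))
E
```

```text
[[ 0.951  0.31  -0.   ]
 [ 0.31  -0.951  0.002]
 [ 0.    -0.002 -1.   ]]
[ 0.49821668 -0.03775413] (array([ 9.239, -8.681,  2.221]), np.float64(7.966777969744874))
```

play_rows(
  series=[
    [0.4,[0.77,-0.72,0],[0,0,0]],
    [0.4,[0.77,-0.72,0],[0,0,0]],
    [0.4,[0.77,-0.72,0],[0,0,0]],
    [0.4,[0.77,-0.72,0],[0,0,0]],
    [0.4,[0.77,-0.72,0],[0,0,0]],
    [0.4,[0.77,-0.72,0],[0,0,0]],
    [0.4,[0.77,-0.72,0],[0,0,0]],
    [0.4,[0.77,-0.72,0],[0,0,0]],
  ],
  force=40,
)

```text
t: 1.1
tool_pos: [0.3976, -0.2233, 0.2309]
tool_rot: [-3.103, -0.492, 0.0]
contact_force: [0.9, -0.1, -0.2]
opening: 0.0339
grip_force: 0.0
```

play_rows(
  series=[
    [0.4,[0.77,-0.72,0],[0,0,0]],
    [0.4,[0.77,-0.72,0],[0,0,0]],
    [0.4,[0.77,-0.72,0],[0,0,0]],
    [0.4,[0.77,-0.72,0],[0,0,0]],
    [0.4,[0,0,0],[0,0,1]],
    [0.4,[0,0,0],[0,0,1]],
    [0.4,[0,0,0],[0,0,1]],
    [0.4,[0,0,0],[0,0,1]],
  ],
)

```text
t: 2.1
tool_pos: [0.4987, -0.0403, 0.2306]
tool_rot: [-3.117, 0.389, 0.002]
contact_force: [-0.0, -0.1, 0.4]
opening: 0.034
grip_force: 0.0
```

play_rows(
  series=[
    [0.4,[0,0,0.5],[0,0,1]],
    [0.4,[0,0,0.5],[0,0,1]],
    [0.4,[0,0,0.5],[0,0,1]],
    [0.4,[0,0,0.5],[0,0,1]],
    [0.4,[0,0,0],[0,0,0]],
    [0.4,[0,0,0],[0,0,0]],
  ],
)

```text
t: 2.85
tool_pos: [0.4994, -0.0405, 0.1321]
tool_rot: [-2.893, 1.224, -0.001]
contact_force: [-0.1, 0.4, 0.2]
opening: 0.0342
grip_force: 0.0
```

Run:
```python
from station import ctrl,imaging
from h import *
import cv2
o=ctrl.get_obs();print(o["t"],o["tool_pos"],o["q"],o["contact_force"],need(o,post(.2),.032,.2))
d=imaging.get_image("side");s=d["color"];t=imaging.get_image("top")["color"]
f=lambda a:cv2.resize(a,(400,400),interpolation=cv2.INTER_CUBIC)
cv2.imwrite("pics/a2.png",np.hstack([f(t[140:240,190:290]),f(s[165:265,200:300])]))
print(proj(d,o["tool_pos"]))
```

```text
2.85 [ 0.49941882 -0.04054866  0.13208768] [-2.29647462e-01 -1.66146615e-01  1.99281012e+00  2.61324965e-06
  1.31409519e+00  2.14146272e+00] [-0.09057567  0.38653171  0.20133057] (array([-0.058, -0.021,  2.002]), np.float64(-0.01949278906699171))
(np.float64(254.81176422725565), np.float64(186.5271530114716))
```

View pics/a2.png

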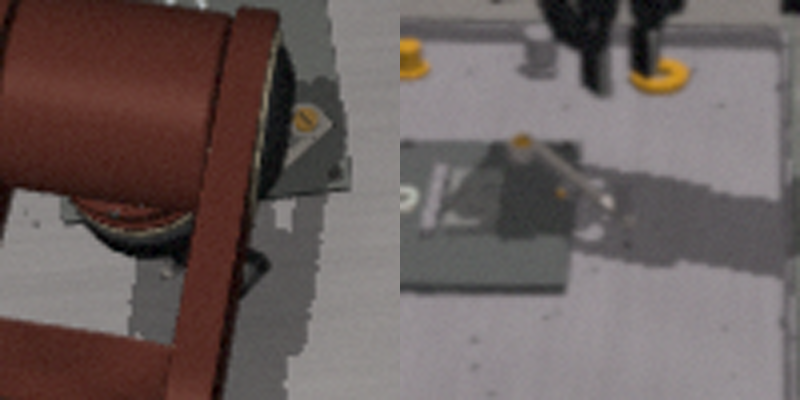

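The opened fingers stand above the post, and the view matches the estimate. Joint 6 would come close to its limit at the end of the swing, so I take the half-turn grasp.

play_rows(
  series=[
    [0.4,[0,0,0],[0,0,-1]],
    [0.4,[0,0,0],[0,0,-1]],
    [0.4,[0,0,0],[0,0,-1]],
    [0.4,[0,0,0],[0,0,-1]],
    [0.4,[0,0,0],[0,0,-1]],
    [0.4,[0,0,0],[0,0,-1]],
    [0.4,[0,0,0],[0,0,-1]],
    [0.4,[0,0,0],[0,0,-1]],
  ],
)

```text
t: 3.95
tool_pos: [0.4999, -0.0406, 0.1328]
tool_rot: [3.1, 0.501, 0.003]
contact_force: [-0.0, -0.1, 0.6]
opening: 0.0342
grip_force: 0.0
```

play_rows(
  series=[
    [0.4,[0,0,0],[0,0,-1]],
    [0.4,[0,0,0],[0,0,-1]],
    [0.4,[0,0,0],[0,0,-1]],
    [0.4,[0,0,0],[0,0,-1]],
    [0.4,[0,0,0],[0,0,-1]],
    [0.4,[0,0,0],[0,0,-1]],
    [0.4,[0,0,0],[0,0,-1]],
    [0.4,[0,0,0],[0,0,-1]],
  ],
)

```text
t: 4.95
tool_pos: [0.4999, -0.0406, 0.1328]
tool_rot: [2.363, 2.067, 0.002]
contact_force: [-0.3, 0.2, 0.1]
opening: 0.0341
grip_force: 0.0
```

play_rows(
  series=[
    [0.4,[0,0,0],[0,0,-1]],
    [0.4,[0,0,0],[0,0,-1]],
    [0.4,[0,0,0],[0,0,-1]],
    [0.4,[0,0,0],[0,0,-1]],
    [0.4,[0,0,0],[0,0,-1]],
    [0.4,[0,0,0],[0,0,-1]],
    [0.4,[0,0,0],[0,0,-0.5]],
    [0.4,[0,0,0],[0,0,0]],
  ],
)

```text
t: 5.95
tool_pos: [0.4998, -0.0406, 0.1326]
tool_rot: [1.226, 2.89, 0.001]
contact_force: [0.3, -0.0, -0.1]
opening: 0.0341
grip_force: 0.0
```

Run:
```python
from station import ctrl
from h import *
o=ctrl.get_obs();print(o["t"],o["tool_pos"],o["q"],need(o,post(.2),.032,.2))
```

```text
5.95 [ 0.49976734 -0.04063772  0.13256894] [-2.29646634e-01 -1.66677619e-01  1.99242542e+00 -2.62404775e-05
  1.31373324e+00 -9.98043852e-01] (array([0.067, 0.016, 2.011]), np.float64(-0.034368922394422415))
```

Descend with fingers 34 mm apart on the 10 mm pin, then close gently.

play_rows(
  series=[
    [0.4,[0.07,0,0.6],[0,0,0]],
    [0.4,[0,0,0.6],[0,0,0]],
    [0.4,[0,0,0.5],[0,0,0]],
    [0.4,[0,0,0.3],[0,0,0]],
    [0.4,[0,0,0],[0,0,0]],
    [0.4,[0,0,0],[0,0,0]],
  ],
)

```text
t: 6.7
tool_pos: [0.4976, -0.0382, 0.0325]
tool_rot: [1.226, 2.89, 0.001]
contact_force: [0.9, -0.2, 0.4]
opening: 0.0339
grip_force: 0.0
```

play_rows(
  series=[
    [0.25,[0,0,0],[0,0,0]],
    [0.2,[0,0,0],[0,0,0]],
    [0.15,[0,0,0],[0,0,0]],
    [0.1,[0,0,0],[0,0,0]],
    [0.05,[0,0,0],[0,0,0]],
    [0,[0,0,0],[0,0,0]],
    [0,[0,0,0],[0,0,0]],
    [0,[0,0,0],[0,0,0]],
  ],
  force=40,
)

```text
t: 7.7
tool_pos: [0.4979, -0.0373, 0.0322]
tool_rot: [1.226, 2.89, 0.004]
contact_force: [3.2, 4.0, 2.5]
opening: 0.0086
grip_force: 39.0
```

Run:
```python
from station import ctrl
from h import *
o=ctrl.get_obs();print(o["t"],o["tool_pos"],o["contact_force"],o["wrist_torque"],o["opening"],o["grip_force"])
p=o["tool_pos"][:2]-PV;print(np.hypot(*p),2.5440-np.arctan2(p[1],p[0]))
```

```text
7.7 [ 0.49787897 -0.03734967  0.0321808 ] [3.15268568 3.95975201 2.47342466] [ 0.66983209 -0.47897774 -0.01301668] 0.00855402640162802 38.96538197994232
0.12592533217313526 0.20032401681031997
```

Run:
```python
from station import ctrl
from h import *
o=ctrl.get_obs()
o=dict(o);o["tool_pos"]=np.r_[post(.2),.032];print(need(o,post(.25),.032,.25),need(o,post(.2),.032,.2))
```

```text
(array([-0.003,  0.125,  0.   ]), np.float64(0.32323692928780573)) (array([0., 0., 0.]), np.float64(-0.034861692668957535))
```

play_rows(
  series=[
    [0,[-0.003,0.125,0],[0,0,0.358]],
    [0,[-0.003,0.125,0],[0,0,0.358]],
    [0,[-0.003,0.125,0],[0,0,0.358]],
    [0,[-0.003,0.125,0],[0,0,0.358]],
    [0,[0,0,0],[0,0,0]],
    [0,[0,0,0],[0,0,0]],
  ],
)

```text
t: 8.45
tool_pos: [0.5157, -0.0228, 0.032]
tool_rot: [-1.507, -2.755, 0.003]
contact_force: [-4.0, -0.2, 6.7]
opening: 0.0088
grip_force: 39.7
```

```bash
cat > r.py <<'E'
from station import ctrl
from h import *
o=ctrl.get_obs();p=o["tool_pos"][:2]-PV;q=2.5440-np.arctan2(p[1],p[0]);a=lever(q)
F=np.array(o["contact_force"]);e=np.array([np.cos(a),np.sin(a)]);tn=np.array([e[1],-e[0]])
print("t %.2f xy %s r %.2f q %.4f Ftan %.2f Frad %.2f Fz %.2f mz %.3f open %.4f"%(o["t"],np.round(o["tool_pos"]*1e3,2),np.hypot(*p)*1e3,q,F[:2]@tn,F[:2]@e,F[2],o["wrist_torque"][2],o["opening"]), o["grip_force"], need(o,post(q),.032,q)[1])
E
python3 r.py
```

```text
t 8.45 xy [515.65 -22.77  32.03] r 126.05 q 0.3830 Ftan -3.41 Frad 2.10 Fz 6.71 mz 0.073 open 0.0088 39.657182693481445 -0.14915109724850828
```

play_rows(
  series=[
    [0,[-0.003,0.125,0],[0,0,0.358]],
    [0,[-0.003,0.125,0],[0,0,0.358]],
    [0,[-0.003,0.125,0],[0,0,0.358]],
    [0,[-0.003,0.125,0],[0,0,0.358]],
    [0,[-0.003,0.125,0],[0,0,0.358]],
    [0,[-0.001,0.05,0],[0,0,0.143]],
  ],
)

```text
t: 9.2
tool_pos: [0.5455, -0.008, 0.032]
tool_rot: [-1.864, -2.524, 0.004]
contact_force: [-7.4, 2.6, 9.8]
opening: 0.0081
grip_force: 40.0
```

```bash
python3 r.py
```

```text
t 9.20 xy [545.45  -7.97  31.97] r 126.16 q 0.6477 Ftan -6.18 Frad 4.87 Fz 9.84 mz 0.043 open 0.0081 40.044888854026794 -0.1927560551624574
```

play_rows(
  series=[
    [0,[0,0.04,0],[0,0,0.115]],
  ],
)

```text
t: 9.32
tool_pos: [0.5473, -0.0074, 0.032]
tool_rot: [-1.884, -2.509, 0.004]
contact_force: [-8.3, 2.4, 9.4]
opening: 0.0079
grip_force: 40.0
```

```bash
python3 r.py
```

```text
t 9.32 xy [547.32  -7.37  32.  ] r 126.15 q 0.6632 Ftan -7.18 Frad 4.79 Fz 9.43 mz 0.103 open 0.0079 39.99418258666992 -0.19384708240207243
```

play_rows(
  series=[
    [0,[0,0.04,0],[0,0,0.115]],
  ],
)

```text
t: 9.45
tool_pos: [0.5492, -0.0068, 0.032]
tool_rot: [-1.904, -2.494, 0.004]
contact_force: [-6.9, 2.0, 9.3]
opening: 0.0082
grip_force: 40.0
```

```bash
python3 r.py
```

```text
t 9.45 xy [549.17  -6.78  32.  ] r 126.15 q 0.6786 Ftan -6.01 Frad 3.92 Fz 9.28 mz 0.154 open 0.0082 39.977102279663086 -0.19894459856173644
```

play_rows(
  series=[
    [0,[0,0.04,0],[0,0,0.115]],
    [0,[0,0.04,0],[0,0,0.115]],
    [0,[0,0.04,0],[0,0,0.115]],
  ],
)

```text
t: 9.82
tool_pos: [0.555, -0.0052, 0.032]
tool_rot: [-1.963, -2.447, 0.004]
contact_force: [-8.7, 2.3, 8.8]
opening: 0.0082
grip_force: 40.0
```

```bash
python3 r.py
```

```text
t 9.82 xy [554.98  -5.17  32.  ] r 126.16 q 0.7264 Ftan -7.91 Frad 4.35 Fz 8.81 mz 0.093 open 0.0082 39.95860755443573 -0.20188823979515857
```

play_rows(
  series=[
    [0,[0,0.02,0],[0,0,0.058]],
    [0,[0,0.02,0],[0,0,0.058]],
  ],
)

```text
t: 10.07
tool_pos: [0.5569, -0.0047, 0.032]
tool_rot: [-1.983, -2.432, 0.004]
contact_force: [-7.3, 3.6, 10.2]
opening: 0.0083
grip_force: 39.9
```

```bash
python3 r.py
```

```text
t 10.07 xy [556.9   -4.68  32.  ] r 126.17 q 0.7421 Ftan -6.33 Frad 5.17 Fz 10.23 mz 0.121 open 0.0083 39.944427609443665 -0.2029341089184579
```

play_rows(
  series=[
    [0,[0,0.02,0],[0,0,0.058]],
  ],
)

```text
t: 10.2
tool_pos: [0.5579, -0.0045, 0.032]
tool_rot: [-1.993, -2.424, 0.003]
contact_force: [-7.0, 3.3, 8.4]
opening: 0.0081
grip_force: 39.9
```

```bash
python3 r.py
```

```text
t 10.20 xy [557.89  -4.46  31.98] r 126.17 q 0.7502 Ftan -6.05 Frad 4.75 Fz 8.40 mz 0.100 open 0.0081 39.94986891746521 -0.20379731617026892
```

play_rows(
  series=[
    [0,[0,0.02,0],[0,0,0.058]],
  ],
)

```text
t: 10.32
tool_pos: [0.5589, -0.0043, 0.032]
tool_rot: [-2.002, -2.416, 0.003]
contact_force: [-7.7, 3.2, 7.2]
opening: 0.0085
grip_force: 39.9
```

```bash
python3 r.py
```

```text
t 10.32 xy [558.88  -4.26  32.01] r 126.14 q 0.7581 Ftan -6.88 Frad 4.77 Fz 7.24 mz 0.081 open 0.0085 39.94994580745697 -0.20468397368369187
```

play_rows(
  series=[
    [0,[0,0.02,0],[0,0,0.058]],
  ],
)

```text
t: 10.45
tool_pos: [0.5598, -0.004, 0.032]
tool_rot: [-2.012, -2.407, 0.003]
contact_force: [-7.6, 3.3, 9.3]
opening: 0.0082
grip_force: 39.9
```

```bash
python3 r.py
```

```text
t 10.45 xy [559.83  -4.02  31.97] r 126.18 q 0.7659 Ftan -6.77 Frad 4.79 Fz 9.33 mz 0.090 open 0.0082 39.94927167892456 -0.20748187087611
```

play_rows(
  series=[
    [0,[0,0.02,0],[0,0,0.058]],
  ],
)

```text
t: 10.58
tool_pos: [0.5608, -0.0038, 0.032]
tool_rot: [-2.022, -2.399, 0.003]
contact_force: [-7.1, 4.0, 8.7]
opening: 0.0084
grip_force: 39.9
```

```bash
python3 r.py
```

```text
t 10.57 xy [560.84  -3.82  31.99] r 126.17 q 0.7741 Ftan -6.20 Frad 5.30 Fz 8.68 mz 0.104 open 0.0084 39.9480664730072 -0.2068264774007982
```

play_rows(
  series=[
    [0,[0,0.02,0],[0,0,0.058]],
  ],
)

```text
t: 10.7
tool_pos: [0.5618, -0.0037, 0.032]
tool_rot: [-2.032, -2.391, 0.003]
contact_force: [-7.3, 4.4, 9.2]
opening: 0.0085
grip_force: 39.9
```

```bash
python3 r.py
```

```text
t 10.70 xy [561.84  -3.65  32.  ] r 126.15 q 0.7821 Ftan -6.34 Frad 5.69 Fz 9.20 mz 0.098 open 0.0085 39.94630515575409 -0.20728396513926775
```

play_rows(
  series=[
    [0,[0,0.02,0],[0,0,0.058]],
  ],
)

```text
t: 10.82
tool_pos: [0.5628, -0.0034, 0.032]
tool_rot: [-2.041, -2.383, 0.003]
contact_force: [-7.2, 3.9, 9.1]
opening: 0.0083
grip_force: 39.9
```

```bash
python3 r.py
```

```text
t 10.82 xy [562.83  -3.43  31.98] r 126.18 q 0.7901 Ftan -6.40 Frad 5.12 Fz 9.07 mz 0.105 open 0.0083 39.94460642337799 -0.2074339503184331
```

play_rows(
  series=[
    [0,[0,0.02,0],[0,0,0.058]],
  ],
)

```text
t: 10.95
tool_pos: [0.5638, -0.0032, 0.032]
tool_rot: [-2.051, -2.374, 0.003]
contact_force: [-6.7, 3.5, 9.5]
opening: 0.0083
grip_force: 39.9
```

```bash
python3 r.py
```

```text
t 10.95 xy [563.78  -3.23  31.97] r 126.20 q 0.7978 Ftan -5.94 Frad 4.63 Fz 9.49 mz 0.102 open 0.0083 39.94269669055939 -0.21011612351286568
```

play_rows(
  series=[
    [0,[0,0.02,0],[0,0,0.058]],
  ],
)

```text
t: 11.08
tool_pos: [0.5648, -0.0031, 0.032]
tool_rot: [-2.06, -2.366, 0.003]
contact_force: [-7.0, 3.8, 9.0]
opening: 0.0084
grip_force: 39.9
```

```bash
python3 r.py
```

```text
t 11.07 xy [564.84  -3.07  32.03] r 126.18 q 0.8063 Ftan -6.26 Frad 4.95 Fz 9.04 mz 0.075 open 0.0084 39.940776228904724 -0.20764892133592366
```

play_rows(
  series=[
    [0,[0,0.02,0],[0,0,0.058]],
  ],
)

```text
t: 11.2
tool_pos: [0.5658, -0.0029, 0.032]
tool_rot: [-2.07, -2.358, 0.003]
contact_force: [-7.3, 4.1, 9.7]
opening: 0.0086
grip_force: 39.9
```

```bash
python3 r.py
```

```text
t 11.20 xy [565.8   -2.91  32.02] r 126.18 q 0.8141 Ftan -6.58 Frad 5.20 Fz 9.72 mz 0.124 open 0.0086 39.93873953819275 -0.20997468128483332
```

play_rows(
  series=[
    [0,[0,0.02,0],[0,0,0.058]],
  ],
)

```text
t: 11.32
tool_pos: [0.5668, -0.0028, 0.032]
tool_rot: [-2.079, -2.349, 0.003]
contact_force: [-7.4, 3.4, 9.5]
opening: 0.0081
grip_force: 39.9
```

```bash
python3 r.py
```

```text
t 11.32 xy [566.78  -2.76  31.98] r 126.18 q 0.8219 Ftan -6.80 Frad 4.52 Fz 9.46 mz 0.098 open 0.0081 39.936495423316956 -0.21218643273494078
```

play_rows(
  series=[
    [0,[0,0.02,0],[0,0,0.058]],
  ],
)

```text
t: 11.45
tool_pos: [0.5678, -0.0026, 0.032]
tool_rot: [-2.089, -2.341, 0.003]
contact_force: [-7.6, 4.3, 10.5]
opening: 0.008
grip_force: 40.0
```

```bash
python3 r.py
```

```text
t 11.45 xy [567.78  -2.61  31.99] r 126.18 q 0.8299 Ftan -6.90 Frad 5.33 Fz 10.49 mz 0.171 open 0.0080 39.95769381523132 -0.21307592221833274
```

play_rows(
  series=[
    [0,[0,0.02,0],[0,0,0.058]],
  ],
)

```text
t: 11.58
tool_pos: [0.5686, -0.0025, 0.032]
tool_rot: [-2.098, -2.332, 0.003]
contact_force: [-8.2, 4.1, 9.7]
opening: 0.0083
grip_force: 40.0
```

```bash
python3 r.py
```

```text
t 11.57 xy [568.63  -2.48  31.96] r 126.19 q 0.8368 Ftan -7.60 Frad 5.19 Fz 9.75 mz 0.065 open 0.0083 40.02132833003998 -0.22166456745076094
```

play_rows(
  series=[
    [0,[0,0.02,0],[0,0,0.058]],
  ],
)

```text
t: 11.7
tool_pos: [0.5696, -0.0024, 0.032]
tool_rot: [-2.108, -2.324, 0.003]
contact_force: [-7.4, 5.1, 10.5]
opening: 0.0083
grip_force: 40.0
```

```bash
python3 r.py
```

```text
t 11.70 xy [569.64  -2.37  32.01] r 126.17 q 0.8448 Ftan -6.64 Frad 6.01 Fz 10.48 mz 0.173 open 0.0083 40.00953912734985 -0.2218331702721429
```

play_rows(
  series=[
    [0,[0,0.02,0],[0,0,0.058]],
  ],
)

```text
t: 11.82
tool_pos: [0.5706, -0.0022, 0.032]
tool_rot: [-2.117, -2.315, 0.003]
contact_force: [-7.1, 4.9, 9.2]
opening: 0.0083
grip_force: 40.0
```

```bash
python3 r.py
```

```text
t 11.82 xy [570.62  -2.22  31.97] r 126.20 q 0.8526 Ftan -6.46 Frad 5.77 Fz 9.18 mz 0.114 open 0.0083 40.00220775604248 -0.22382513458335004
```

play_rows(
  series=[
    [0,[0,0.02,0],[0,0,0.058]],
  ],
)

```text
t: 11.95
tool_pos: [0.5716, -0.0021, 0.032]
tool_rot: [-2.126, -2.306, 0.003]
contact_force: [-7.1, 5.3, 9.5]
opening: 0.0081
grip_force: 40.0
```

```bash
python3 r.py
```

```text
t 11.95 xy [571.63  -2.11  31.97] r 126.19 q 0.8607 Ftan -6.46 Frad 6.05 Fz 9.47 mz 0.143 open 0.0081 39.996678829193115 -0.22379896418472484
```

play_rows(
  series=[
    [0,[0,0.02,0],[0,0,0.058]],
  ],
)

```text
t: 12.08
tool_pos: [0.5726, -0.002, 0.032]
tool_rot: [-2.136, -2.298, 0.003]
contact_force: [-7.4, 4.7, 9.5]
opening: 0.0085
grip_force: 40.0
```

```bash
python3 r.py
```

```text
t 12.07 xy [572.62  -2.    31.97] r 126.19 q 0.8685 Ftan -6.84 Frad 5.40 Fz 9.46 mz 0.120 open 0.0085 39.9921852350235 -0.22577640902331983
```

play_rows(
  series=[
    [0,[0,0.02,0],[0,0,0.058]],
  ],
)

```text
t: 12.2
tool_pos: [0.5736, -0.0019, 0.032]
tool_rot: [-2.145, -2.289, 0.003]
contact_force: [-7.7, 4.8, 9.6]
opening: 0.0085
grip_force: 40.0
```

```bash
python3 r.py
```

```text
t 12.20 xy [573.61  -1.88  31.99] r 126.21 q 0.8765 Ftan -7.24 Frad 5.57 Fz 9.63 mz 0.073 open 0.0085 39.987852573394775 -0.22699755241255573
```

play_rows(
  series=[
    [0,[0,0.02,0],[0,0,0.058]],
  ],
)

```text
t: 12.32
tool_pos: [0.5746, -0.0018, 0.032]
tool_rot: [-2.154, -2.28, 0.003]
contact_force: [-7.8, 4.6, 10.0]
opening: 0.0084
grip_force: 40.0
```

```bash
python3 r.py
```

```text
t 12.32 xy [574.62  -1.81  31.98] r 126.18 q 0.8845 Ftan -7.40 Frad 5.25 Fz 10.02 mz 0.143 open 0.0084 40.01747488975525 -0.227699516148516
```

play_rows(
  series=[
    [0,[0,0.02,0],[0,0,0.058]],
  ],
)

```text
t: 12.45
tool_pos: [0.5755, -0.0017, 0.032]
tool_rot: [-2.163, -2.271, 0.003]
contact_force: [-8.5, 4.2, 10.8]
opening: 0.008
grip_force: 40.1
```

```bash
python3 r.py
```

```text
t 12.45 xy [575.52  -1.71  32.  ] r 126.21 q 0.8917 Ftan -8.08 Frad 4.84 Fz 10.84 mz 0.087 open 0.0080 40.05315184593201 -0.23399876959064778
```

play_rows(
  series=[
    [0,[0,0.02,0],[0,0,0.058]],
  ],
)

```text
t: 12.58
tool_pos: [0.5765, -0.0016, 0.032]
tool_rot: [-2.172, -2.263, 0.003]
contact_force: [-8.5, 3.9, 10.5]
opening: 0.0086
grip_force: 40.0
```

```bash
python3 r.py
```

```text
t 12.57 xy [576.5   -1.65  31.96] r 126.20 q 0.8995 Ftan -8.23 Frad 4.54 Fz 10.52 mz 0.139 open 0.0086 40.044894218444824 -0.23648610653340507
```

play_rows(
  series=[
    [0,[0,0.01,0],[0,0,0.029]],
  ],
)

```text
t: 12.7
tool_pos: [0.577, -0.0016, 0.032]
tool_rot: [-2.177, -2.258, 0.003]
contact_force: [-8.8, 5.1, 10.1]
opening: 0.0084
grip_force: 40.0
```

```bash
python3 r.py
```

```text
t 12.70 xy [577.02  -1.61  32.  ] r 126.19 q 0.9035 Ftan -8.40 Frad 5.75 Fz 10.13 mz 0.097 open 0.0084 40.045684576034546 -0.23560058476339618
```

play_rows(
  series=[
    [0,[0,0.02,0],[0,0,0.058]],
  ],
)

```text
t: 12.82
tool_pos: [0.5779, -0.0016, 0.032]
tool_rot: [-2.186, -2.249, 0.004]
contact_force: [-8.2, 6.0, 10.4]
opening: 0.0085
grip_force: 40.1
```

```bash
python3 r.py
```

```text
t 12.82 xy [577.9   -1.56  31.98] r 126.19 q 0.9106 Ftan -7.77 Frad 6.46 Fz 10.38 mz 0.118 open 0.0085 40.10352373123169 -0.2433881266648275
```

play_rows(
  series=[
    [0,[0,0.01,0],[0,0,0.029]],
  ],
)

```text
t: 12.95
tool_pos: [0.5783, -0.0015, 0.0319]
tool_rot: [-2.19, -2.245, 0.004]
contact_force: [-8.7, 4.3, 11.2]
opening: 0.0083
grip_force: 40.1
```

```bash
python3 r.py
```

```text
t 12.95 xy [578.27  -1.53  31.95] r 126.20 q 0.9135 Ftan -8.47 Frad 4.81 Fz 11.17 mz 0.111 open 0.0083 40.14575242996216 -0.25047319381007377
```

play_rows(
  series=[
    [0,[0,0.01,0],[0,0,0.029]],
  ],
)

```text
t: 13.08
tool_pos: [0.5787, -0.0015, 0.032]
tool_rot: [-2.194, -2.24, 0.004]
contact_force: [-9.1, 5.6, 11.2]
opening: 0.0082
grip_force: 40.2
```

```bash
python3 r.py
```

```text
t 13.07 xy [578.71  -1.51  31.97] r 126.19 q 0.9169 Ftan -8.74 Frad 6.07 Fz 11.18 mz 0.128 open 0.0082 40.180118680000305 -0.254619110829274
```

play_rows(
  series=[
    [0,[0,0.01,0],[0,0,0.029]],
  ],
)

```text
t: 13.2
tool_pos: [0.5791, -0.0015, 0.032]
tool_rot: [-2.199, -2.236, 0.005]
contact_force: [-9.1, 5.5, 10.9]
opening: 0.0082
grip_force: 40.2
```

```bash
python3 r.py
```

```text
t 13.20 xy [579.09  -1.48  31.97] r 126.20 q 0.9200 Ftan -8.84 Frad 5.93 Fz 10.92 mz 0.154 open 0.0082 40.22011756896973 -0.2619153873761873
```

play_rows(
  series=[
    [0,[0,0.01,0],[0,0,0.029]],
  ],
)

```text
t: 13.32
tool_pos: [0.5795, -0.0015, 0.0319]
tool_rot: [-2.203, -2.231, 0.005]
contact_force: [-10.8, 5.5, 11.2]
opening: 0.0082
grip_force: 40.3
```

```bash
python3 r.py
```

```text
t 13.32 xy [579.47  -1.47  31.95] r 126.19 q 0.9230 Ftan -10.52 Frad 6.03 Fz 11.23 mz 0.104 open 0.0082 40.26078164577484 -0.26904766082129683
```

play_rows(
  series=[
    [0,[0,0.01,0],[0,0,0.029]],
  ],
)

```text
t: 13.45
tool_pos: [0.5799, -0.0014, 0.032]
tool_rot: [-2.208, -2.227, 0.005]
contact_force: [-11.0, 4.6, 11.5]
opening: 0.0084
grip_force: 40.3
```

```bash
python3 r.py
```

```text
t 13.45 xy [579.89  -1.44  31.97] r 126.20 q 0.9264 Ftan -10.76 Frad 5.12 Fz 11.52 mz 0.142 open 0.0084 40.30253469944 -0.2736453606160689
```

play_rows(
  series=[
    [0,[0,0.01,0],[0,0,0.029]],
  ],
)

```text
t: 13.58
tool_pos: [0.5803, -0.0014, 0.0319]
tool_rot: [-2.212, -2.222, 0.006]
contact_force: [-10.1, 5.1, 12.0]
opening: 0.0085
grip_force: 40.3
```

```bash
python3 r.py
```

```text
t 13.57 xy [580.25  -1.41  31.93] r 126.21 q 0.9292 Ftan -9.90 Frad 5.52 Fz 11.97 mz 0.139 open 0.0085 40.34454703330994 -0.2816564798424582
```

play_rows(
  series=[
    [0,[0,0.01,0],[0,0,0.029]],
  ],
)

```text
t: 13.7
tool_pos: [0.5806, -0.0014, 0.0319]
tool_rot: [-2.216, -2.217, 0.006]
contact_force: [-12.0, 4.9, 12.2]
opening: 0.0084
grip_force: 40.4
```

```bash
python3 r.py
```

```text
t 13.70 xy [580.65  -1.39  31.92] r 126.21 q 0.9324 Ftan -11.80 Frad 5.34 Fz 12.23 mz 0.194 open 0.0084 40.3876930475235 -0.2885818257389468
```

play_rows(
  series=[
    [0,[0,0,0],[0,0,0]],
    [0,[0,0,0],[0,0,0]],
  ],
)

```text
t: 13.95
tool_pos: [0.5807, -0.0014, 0.0319]
tool_rot: [-2.216, -2.217, 0.006]
contact_force: [-11.9, 5.7, 12.4]
opening: 0.0086
grip_force: 40.3
```

```bash
python3 r.py
```

```text
t 13.95 xy [580.68  -1.4   31.92] r 126.21 q 0.9326 Ftan -11.70 Frad 6.17 Fz 12.39 mz 0.063 open 0.0086 40.3480339050293 -0.2867042592397057
```

play_rows(
  series=[
    [0,[0,-0.01,0],[0,0,0]],
    [0,[0,-0.01,0],[0,0,0]],
  ],
)

```text
t: 14.2
tool_pos: [0.5806, -0.0014, 0.032]
tool_rot: [-2.218, -2.219, 0.003]
contact_force: [-5.9, 5.1, 9.0]
opening: 0.0083
grip_force: 39.9
```

```bash
python3 r.py
```

```text
t 14.20 xy [580.63  -1.39  32.01] r 126.22 q 0.9322 Ftan -5.73 Frad 5.36 Fz 9.03 mz 0.159 open 0.0083 39.87326681613922 -0.28993188746045157
```

The lever stayed put and the tool is partly unloaded. Now I open and check that the fingers are free.

play_rows(
  series=[
    [0.3,[0,-0.01,0],[0,0,0]],
    [0.3,[0,0,0],[0,0,0]],
    [0.3,[0,0,0],[0,0,0]],
    [0.3,[0,0,0],[0,0,0]],
    [0.3,[0,0,0],[0,0,0]],
    [0.3,[0,0,0],[0,0,0]],
    [0.3,[0,0,0],[0,0,0]],
    [0.3,[0,0,0],[0,0,0]],
  ],
)

```text
t: 15.2
tool_pos: [0.5816, -0.0026, 0.0313]
tool_rot: [-2.222, -2.221, 0.0]
contact_force: [-0.2, -0.1, 0.3]
opening: 0.0256
grip_force: 0.0
```

play_rows(
  series=[
    [0.3,[0,0,0],[0,0,0]],
    [0.3,[0,0,0],[0,0,0]],
    [0.3,[0,0,0],[0,0,0]],
    [0.3,[0,0,0],[0,0,0]],
  ],
)

```text
t: 15.7
tool_pos: [0.5816, -0.0026, 0.0313]
tool_rot: [-2.222, -2.221, 0.0]
contact_force: [1.0, -0.2, -0.5]
opening: 0.0256
grip_force: 0.0
```

```bash
python3 r.py
python3 - <<'E'
from station import imaging
from h import *
import cv2
d=imaging.get_image("side");s=d["color"];t=imaging.get_image("top")["color"]
np.savez("side1.npz",**d)
f=lambda a:cv2.resize(a,(400,400),interpolation=cv2.INTER_CUBIC)
cv2.imwrite("pics/a3.png",np.hstack([f(t[120:220,190:290]),f(s[170:250,180:260])]))
E
```

```text
t 15.70 xy [581.65  -2.62  31.31] r 124.95 q 0.9399 Ftan 1.00 Frad -0.25 Fz -0.54 mz -0.069 open 0.0256 0.0 -0.23953309435432799
```

View pics/a3.png

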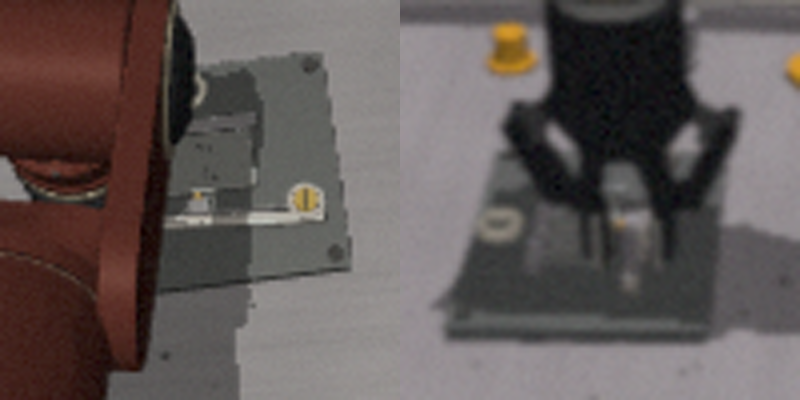

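The fingers hang free with zero force. The leaf's nose sits on the plate's near edge (left view about (200,200)) and the plate lies at the fence. It has been held for over 1 s. I regrip with the tool shifted slightly back so that closing cannot add load.

play_rows(
  series=[
    [0.3,[0,-0.035,-0.01],[0,0,0]],
    [0.2,[0,0,0],[0,0,0]],
    [0.1,[0,0,0],[0,0,0]],
    [0,[0,0,0],[0,0,0]],
    [0,[0,0,0],[0,0,0]],
    [0,[0,0,0],[0,0,0]],
  ],
)

```text
t: 16.55
tool_pos: [0.5799, -0.0026, 0.0319]
tool_rot: [2.222, 2.221, -0.0]
contact_force: [-0.9, -0.2, 1.5]
opening: 0.0088
grip_force: 39.0
```

```bash
python3 r.py
```

```text
t 16.55 xy [579.94  -2.63  31.91] r 125.01 q 0.9263 Ftan -0.87 Frad -0.19 Fz 1.54 mz -0.034 open 0.0088 38.97366464138031 -0.3371065610706326
```

play_rows(
  series=[
    [0,[0,-0.02,0],[0,0,-0.058]],
    [0,[0,-0.02,0],[0,0,-0.058]],
    [0,[0,-0.02,0],[0,0,-0.058]],
    [0,[0,-0.04,0],[0,0,-0.115]],
    [0,[0,-0.04,0],[0,0,-0.115]],
    [0,[0,-0.04,0],[0,0,-0.115]],
  ],
)

```text
t: 17.3
tool_pos: [0.5721, -0.0032, 0.0321]
tool_rot: [2.137, 2.299, 0.003]
contact_force: [7.7, -1.3, -4.4]
opening: 0.0084
grip_force: 38.9
```

```bash
python3 r.py
```

```text
t 17.30 xy [572.05  -3.24  32.05] r 125.02 q 0.8630 Ftan 7.49 Frad -2.17 Fz -4.35 mz -0.084 open 0.0084 38.865519762039185 -0.2666409661211414
```

play_rows(
  series=[
    [0,[-0.003,-0.125,0],[0,0,-0.358]],
    [0,[-0.003,-0.125,0],[0,0,-0.358]],
    [0,[-0.003,-0.125,0],[0,0,-0.358]],
    [0,[-0.003,-0.125,0],[0,0,-0.358]],
    [0,[-0.003,-0.125,0],[0,0,-0.358]],
    [0,[-0.003,-0.125,0],[0,0,-0.358]],
    [0,[-0.003,-0.125,0],[0,0,-0.358]],
  ],
)

```text
t: 18.18
tool_pos: [0.5306, -0.0154, 0.0321]
tool_rot: [1.7, 2.633, 0.0]
contact_force: [11.1, -6.8, -9.3]
opening: 0.0084
grip_force: 38.8
```

```bash
python3 r.py
```

```text
t 18.18 xy [530.61 -15.37  32.11] r 124.98 q 0.5158 Ftan 6.95 Frad -11.05 Fz -9.32 mz -0.077 open 0.0084 38.78638029098511 -0.23798776733287552
```

play_rows(
  series=[
    [0,[-0.003,-0.125,0],[0,0,-0.358]],
    [0,[-0.003,-0.125,0],[0,0,-0.358]],
    [0,[-0.003,-0.125,0],[0,0,-0.358]],
    [0,[-0.003,-0.125,0],[0,0,-0.358]],
    [0,[-0.003,-0.125,0],[0,0,-0.358]],
    [0,[-0.003,-0.125,0],[0,0,-0.358]],
    [0,[0,0,0],[0,0,0]],
  ],
)

```text
t: 19.05
tool_pos: [0.5003, -0.0366, 0.0322]
tool_rot: [1.288, 2.853, -0.003]
contact_force: [13.9, -9.6, -13.0]
opening: 0.0081
grip_force: 38.8
```

```bash
python3 r.py
```

```text
t 19.05 xy [500.29 -36.58  32.23] r 124.82 q 0.2185 Ftan 3.55 Frad -16.51 Fz -13.01 mz -0.067 open 0.0081 38.83300960063934 -0.23095295266249033
```

Back at about 0.22 rad. The radial load is 16 N, so I relieve it by shifting outward. Then I open gently, lift, and check the plate with an unobstructed view.

Run:
```python
from station import ctrl
from h import *
o=dict(ctrl.get_obs());q=.2185;e=np.array([np.cos(lever(q)),np.sin(lever(q))])
print(need(o,o["tool_pos"][:2]+e*.0015,o["tool_pos"][2],q))
```

```text
(array([ 0.03 , -0.001, -0.   ]), np.float64(-0.23062976386424108))
```

play_rows(
  series=[
    [0,[0.03,0,0],[0,0,0]],
    [0.4,[0,0,0],[0,0,0]],
    [0.4,[0,0,0],[0,0,0]],
    [0.4,[0,0,0],[0,0,0]],
    [0.4,[0,0,-0.3],[0,0,0]],
    [0.4,[0,0,-0.7],[0,0,0]],
    [0.4,[0,0,-1],[0,0,0]],
    [0.4,[0,0,-1],[0,0,0]],
  ],
)

```text
t: 20.05
tool_pos: [0.496, -0.0324, 0.1843]
tool_rot: [1.293, 2.863, 0.0]
contact_force: [0.8, 0.0, -0.1]
opening: 0.0342
grip_force: 0.0
```

play_rows(
  series=[
    [0.4,[0.8,-0.7,-0.3],[0,0,0]],
    [0.4,[0.8,-0.7,0],[0,0,0]],
    [0.4,[0.8,-0.7,0],[0,0,0]],
    [0.4,[0,-1,0],[0,0,0]],
    [0.4,[0,-1,0],[0,0,0]],
    [0.4,[0,0,0],[0,0,0]],
  ],
)

```text
t: 20.8
tool_pos: [0.2619, -0.08, 0.1981]
tool_rot: [1.303, 2.853, -0.002]
contact_force: [0.3, 1.0, -0.3]
opening: 0.0342
grip_force: 0.0
```

```bash
python3 r.py
python3 - <<'E'
from station import imaging
from h import *
import cv2
d=imaging.get_image("side");s=d["color"];t=imaging.get_image("top")["color"]
f=lambda a:cv2.resize(a,(400,400),interpolation=cv2.INTER_CUBIC)
cv2.imwrite("pics/a4.png",np.hstack([f(t[130:215,195:280]),f(s[185:245,190:250])]))
E
```

```text
t 20.80 xy [261.95 -80.01 198.06] r 327.32 q -0.4520 Ftan 1.00 Frad -0.18 Fz -0.35 mz 0.031 open 0.0342 0.0 -5.091821952742831
```

View pics/a4.png

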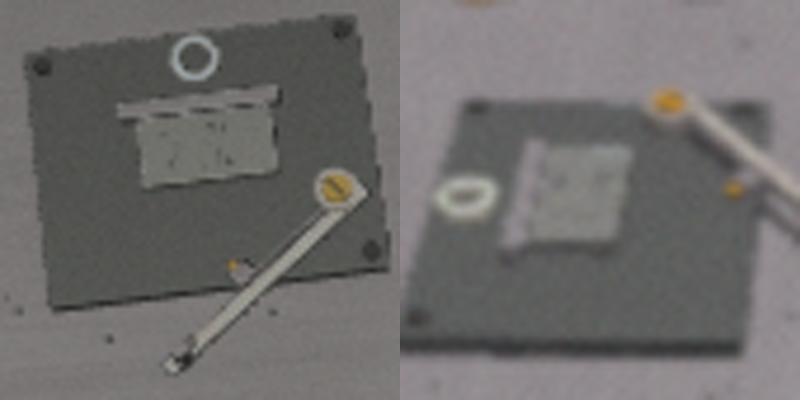

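The plate is flush: its edge is parallel to the fence, with no gap in either view. The clip is back near its parked position and nothing else has moved, so I hand in.

```bash
python3 -c "
from station import ctrl
print(ctrl.finish_job())"
```

```text
the job is handed in; nothing more can be done
None
```

The job is handed in at about 21 s of the 64 s allowed: the clip held the plate flush against the fence by itself for over 1 s (about 9 N, estimated from the post's resistance). It was then swung back to about 0.22 rad, and the last pictures show the plate still flush; the verdict was not shown.

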